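# Twist a spring channel nut into the fixture rail of a shoemaker's bench

### The job

Fit the spring channel nut into the fixture rail, about half-way between the green end plates, where the next shoe clamp will be bolted: push it down lengthwise through the slot against its spring until it is below the lips, twist it a quarter turn and let it up so that both its grooves catch the lips. Then, still holding the handle, pull it straight up with roughly 10 newtons for about a second to prove that it holds, let go of it and leave it standing there; be gentle with the lips throughout, for more than 25 newtons bends them. Leave the shoe, the hammer and the tin where they are.

Things in the scene. Friction and masses are not known exactly. Their poses are not given: they have to be found in the camera images.
- rail_mid (a point): Middle of the fixture rail, half-way between its end plates, 30.5 mm above the bench, in the plane of the rail's top face; x across the rail, y along it, z up. The rail is a plain steel C-channel, slot upward, along y. CAUTION: it was clamped by eye, so that its slot's middle line lies up to 6 mm to either side of this point (across, x); the true offset must be seen or felt.
- rail: The whole rail with its green end plates (90 mm wide, 60 high, inner faces 145 mm either way from the middle along y). Origin 30.5 mm below rail_mid, same axes. Channel: 50 mm wide, slot 26 wide, 45 wide inside, floor 28 below the top face. The slot's edges are turned down into lips 2.5 mm thick, 13.0 to 15.5 mm from the slot's middle line, reaching 8 mm below the top face.
- nut_handle (a point): Centre of the nut's twist handle, a flat black plastic paddle 40 mm long (x), 12 mm thick (y), 32 mm high; x also along the nut's long side, z up; a 12 mm stem joins it to the steel nut. Height above rail_mid: under 30 mm the nut is below the lips and can be turned; 34 mm: turned, lips fully in the grooves; about 30 mm: turned, ridges jammed under the lips.
- nut: The nut (0.1 to 0.17 kg), at first upright on the bench on its spring foot. Origin: middle of the steel underside, 50 mm below nut_handle, same axes. Steel 41 mm long (x), 23 wide, 12 high; ends narrowed to 16 so it can turn in the channel either way. Two grooves along y across its top, 5 mm wide, 4 deep, 14.25 mm either side of the middle, floors 8 mm above the origin.
- nut_foot (a point): Underside of the round foot (19 mm wide) of the coil spring under the nut: 18 mm below the nut's underside when free, yielding up to 16 mm; 2 N at first, 0.5 N more per mm. In the slot the foot meets the channel floor with nut_handle 40 mm above rail_mid; fully squeezed (hard stop) at 24 mm.
- shoe: Bystander: a black and yellow shoe, 200 mm long, 84 mm wide, 80 mm high; origin under its middle.
- hammer_grip (a point): Bystander: handle of a 260 mm hammer lying on the bench.
- tin_mid (a point): Bystander: a closed tin, 70 mm across, 65 mm high; this point is its centre.

How it is judged:
By the outcome, as a careful person would: the job done as asked, in the order asked, and still so for the second after the job is handed in, with the robot touching nothing.
It also fails if it takes over 72 s, if anything falls off the work surface, if the arm or the gripper's body presses on something with over 40 N, if the wrist force passes 120 N, or if a joint passes its speed limit or range.

### The arm

A 6-joint arm with a two-finger parallel gripper is mounted at the origin on the work surface. World frame = base frame: x ahead of the robot, y to its left, z up, the work surface at z = 0. Lengths are in m, angles in rad, forces in N, time in s.
With the tool pointing down it reaches from about 0.275 to 0.825 m from the base axis. Payload 4.9 kg.
Tool frame: the origin (TCP) lies on the centre line of the jaws, within the pads' length; the fingertips stand 17 mm ahead of it and the grasp point (between the pads) lies 2 mm behind it; z points along the fingers, y is the direction in which the jaws open and shut (so a half turn about z gives the same grasp; the last joint's range is limited). The gripper opens to 85 mm and grips with 20 to 120 N. Pads are 22 mm wide; open, the fingers measure 114 mm over their backs; the gripper's body (76 mm by 85 mm) begins 54 mm behind the grasp point. The pads swing forward as they close: fully open they stand 13 mm farther back than shut.
Start: joints at [1.169, 0.326, -0.193, 1.052, 0, 1.437], TCP at [0.146, 0.53, 0.248] pointing down, gripper open.
Joint ranges: [-2.65, 2.65], [-0.97, 1.79], [-1.3, 1.35], [-1.93, 2.1], [-1.47, 1.37], [-3.14, 3.14]. Speed limits (rad/s): [2.57, 2.57, 3.14, 3.14, 3.14, 3.14].

### API

Orientations are given as a rotation vector (axis times angle).
In Python, from bench import env, cams gives the robot as it stands.
- The arm moves only by the tool servo_tool, never from a script. Its argument "motion" is a list of rows, each a list of 5 numbers: the closure, from 0 (fully open) to 1 (shut), then the shift along the tool's x, y, z in mm, then the turn about the tool's z in rad. In form: [[jaw, tx, ty, tz, roll], ...]. A call has 1 to 10 rows; each row is the pose to reach, as a shift and turn from the pose commanded when the call began, along the tool's axes at that moment; what a row does not reach only later rows make up. A row lasts 1/8 s, in which the tool goes at most 62.5 mm and 10.7 degrees, less where a joint would pass 70% of its speed; a pose out of reach is approached as far as the arm can. A call with a gripper value outside its range is refused whole. The fingers move at their own pace and stop on an object; "squeeze" is the grip in N (left out, the last holds). Time passes only in rows, so rows that repeat a pose let the fingers close. It gives the time, the measured TCP pose, the force and the opening at its end, in the units of the state.
- env.read_state(): the state, without advancing time (a new reading comes with each control period).
- cams.camera(name): name is "side" or "top" or "wrist"; returns a dict with "image" (400x640x3 uint8, red, green, blue), "camera_matrix" (3x3 intrinsics, pixels), "cam_to_world" (4x4, takes a point from camera to world coordinates). Camera axes: x right, y down, z forward; pixel columns grow to the right and rows downward; lengths in m; the calibration is good to about 2 mm. The wrist camera is an equidistant fisheye: a pixel r from the principal point sees the ray r / f radians off the axis. A picture is of the moment at which its call begins. There is no depth.
- env.close_job(): hands the job in, once; it reports no verdict.
Trained networks look in a picture, given as the dict that the camera call returned (one of the last four; its "shot" number tells which), for a name from the list of things; names that differ only in an ending like _2 or _b are one class to them, and where a whole thing is asked for, a point or a joint stands for the part that bears it (a point fixed in the world has none). Each returns a list of dicts, best first, with "score" (0 to 1); they miss things now and then, are a little off and sometimes report something else, mostly with a low value. They report only what shows in the picture. A call takes as long as a camera call.
- cams.boxes_of(thing, picture): "centre" ([x, y, z] in m, in world coordinates, good to about 4 mm: the middle of the surface that is visible of it).
- cams.silhouettes(thing, picture): "region" (400x640 bool, what is visible of it).
- cams.spot_point(thing, picture): "centre" ([x, y, z] in m, in world coordinates, good to about 4 mm: a listed point, or the origin of a listed thing).
The state is a dict: "clock": time; "joints": joint angles; "joint_vel": joint speeds; "joint_efforts": joint torques, N m; "tool_pos": TCP position; "tool_rot": TCP orientation; "contact_force": force on the tool from outside, world axes, zero at the start; "torque": the same for the moment, N m; "grip_width": opening from 0.0 (shut) to 1.0 (fully open).
Only numpy, scipy, OpenCV 4.12 (cv2) and the standard library are available. Lean on these libraries where they do the work, as an engineer would, in place of code of your own. Each camera call takes 0.05 s, during which the arm holds its last target. There are 200 camera calls.

## Working session

There is one attempt and no reset: what is moved stays moved. The work goes in short steps, Python scripts to look and compute and a tool call to move; the robot and the scene stay as the last step left them, time stands still between calls to the robot, and variables do not carry over. Pictures are saved under pics/ and viewed, about 8 in all and at most 12, crops included, and the job is handed in when it is done.

Besides the shell and the picture viewer there is one more tool, called after "Request:" by a JSON object that holds its "fn" and its "kwargs", one argument or row to a line. servo_tool: Moves the arm, as the interface text tells. Its arguments: {"type":"object","properties":{"motion":{"type":"array","items":{"type":"array","items":{"type":"number"}}},"squeeze":{"type":"number"}},"required":["motion"]}

```bash
mkdir -p pics
cat > h.py <<'E'
import numpy as np, cv2
from bench import env, cams
from scipy.spatial.transform import Rotation as R
def save(p,n,crop=None):
    im=p["image"][:,:,::-1]
    if crop: a,b,c,d=crop; im=cv2.resize(im[b:d,a:c],None,fx=800/(c-a),fy=800/(c-a),interpolation=cv2.INTER_CUBIC)[:600]
    cv2.imwrite("pics/"+n,im)
def pix2plane(p,u,v,z):
    K=np.array(p["camera_matrix"]);T=np.array(p["cam_to_world"])
    d=T[:3,:3]@np.linalg.solve(K,[u,v,1.]);return T[:3,3]+d*(z-T[2,3])/d[2]
def proj(p,X):
    K=np.array(p["camera_matrix"]);T=np.array(p["cam_to_world"])
    c=T[:3,:3].T@(np.array(X)-T[:3,3]);q=K@c;return q[:2]/q[2]
E
python3 - <<'E'
from h import *
s=env.read_state();print({k:np.round(v,3).tolist() for k,v in s.items()})
for n in ["top","side"]:
    p=cams.camera(n);save(p,n+"0.png");print(n,np.round(p["camera_matrix"],1).tolist(),np.round(p["cam_to_world"],3).tolist())
    for t in ["rail_mid","rail","nut_handle","nut","nut_foot","shoe","hammer_grip","tin_mid"]:
        for r in cams.spot_point(t,p)[:1]: print(t,{k:np.round(v,4).tolist() if not isinstance(v,str) else v for k,v in r.items()})
E
```

```text
{'clock': 0.0, 'joints': [1.169, 0.327, -0.194, 1.052, -0.0, 1.437], 'joint_vel': [0.0, 0.0, -0.002, -0.001, -0.002, 0.002], 'joint_efforts': [0.0, -44.34, 26.244, 0.015, -0.0, -0.0], 'tool_pos': [0.145, 0.53, 0.247], 'tool_rot': [-0.419, -3.113, 0.003], 'contact_force': [-0.463, 0.263, -0.221], 'torque': [-0.01, -0.03, -0.031], 'grip_width': 1.003}
top [[418.4, 0.0, 312.8], [0.0, 418.4, 196.3], [0.0, 0.0, 1.0]] [[-0.032, -0.968, 0.249, 0.346], [-0.999, 0.031, -0.008, 0.033], [0.0, -0.249, -0.968, 1.079], [0.0, 0.0, 0.0, 1.0]]
rail_mid {'centre': [0.5303, 0.0276, 0.0303], 'score': 0.79}
rail {'centre': [0.5238, 0.0239, -0.0019], 'score': 0.73}
nut_handle {'centre': [0.4503, 0.4266, 0.0006], 'score': 0.61}
nut {'centre': [0.4304, -0.348, 0.0167], 'score': 0.71}
shoe {'centre': [0.4486, 0.4265, 0.0036], 'score': 0.65}
hammer_grip {'centre': [0.7492, -0.0068, 0.0103], 'score': 0.67}
tin_mid {'centre': [0.69, -0.3445, 0.0343], 'score': 0.58}
side [[455.7, 0.0, 317.9], [0.0, 455.7, 198.0], [0.0, 0.0, 1.0]] [[0.74, -0.394, 0.545, -0.035], [-0.672, -0.415, 0.613, -0.647], [-0.016, -0.82, -0.572, 0.729], [0.0, 0.0, 0.0, 1.0]]
rail_mid {'centre': [0.527, 0.0281, 0.0323], 'score': 0.55}
rail {'centre': [0.5269, 0.0253, -0.0017], 'score': 0.74}
nut_handle {'centre': [0.4327, -0.3444, 0.0659], 'score': 0.87}
nut {'centre': [0.4281, -0.344, 0.0161], 'score': 0.82}
nut_foot {'centre': [0.4289, -0.3438, 0.0003], 'score': 0.55}
shoe {'centre': [0.444, 0.431, -0.0003], 'score': 0.71}
hammer_grip {'centre': [0.7475, 0.0009, 0.014], 'score': 0.94}
tin_mid {'centre': [0.6976, -0.3401, 0.0314], 'score': 0.86}
```

View pics/top0.png

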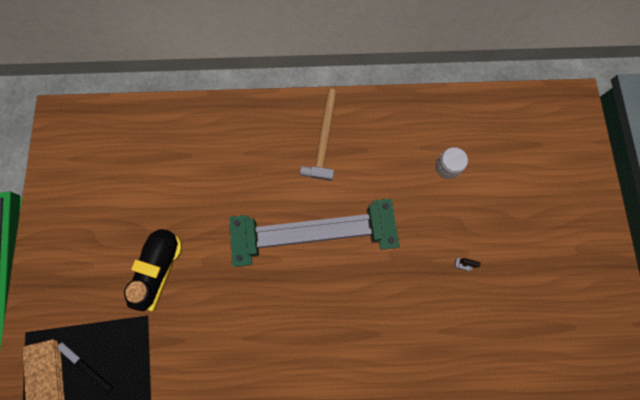

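View pics/side0.png

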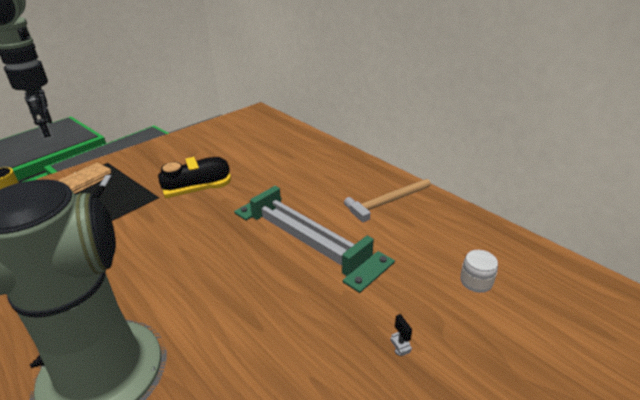

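Top view: the rail runs about (255–370, 216–245) px and the nut stands at (468, 264). The network's top-view nut_handle is wrong because it found the shoe. The side view puts the handle at about (403, 328) px. I'll fly to the rail first, look at it from close by, then go on to the nut.

```bash
cat >> h.py <<'E'
def frame():
    s=env.read_state();M=R.from_rotvec(s["tool_rot"]).as_matrix();return np.array(s["tool_pos"]),M
def delta(X,yaw_y=None):
    "tool-frame shift (mm) to world X, roll to bring tool y to world angle yaw_y (mod pi)"
    t,M=frame();d=M.T@(np.array(X)-t)*1000
    out=[np.round(d,1).tolist(),"dist %.0f"%np.linalg.norm(d),"rows %.1f"%(np.linalg.norm(d)/62.5)]
    if yaw_y is not None:
        v=M.T@np.array([np.cos(yaw_y),np.sin(yaw_y),0]);r=np.arctan2(-v[0],v[1]);r=(r+np.pi/2)%np.pi-np.pi/2
        out.append("roll %.3f"%r)
    return out
def info():
    s=env.read_state();t,M=frame();print("t %.2f"%s["clock"],"pos",np.round(t*1000,1),"yangle %.2f deg"%np.degrees(np.arctan2(M[1,1],M[0,1])),"zax",np.round(M[:,2],4),"F",np.round(s["contact_force"],2),"T",np.round(s["torque"],3),"w",round(float(s["grip_width"]),3),"q",np.round(s["joints"],2))
E
python3 - <<'E'
from h import *
info(); print(delta([0.47,0.03,0.26]))
t,M=frame();print(np.round(M,3))
E
```

```text
t 0.90 pos [145.5 530.4 248.3] yangle 74.66 deg zax [-0.  0. -1.] F [ 0.16 -0.66  0.19] T [ 0.029 -0.021 -0.011] w 0.998 q [ 1.17  0.33 -0.19  1.05  0.    1.44]
[[-445.3, -396.7, -11.7], 'dist 597', 'rows 9.5']
[[-0.964  0.265 -0.   ]
 [ 0.265  0.964  0.   ]
 [ 0.     0.    -1.   ]]
```

Request:
{"fn": "servo_tool", "kwargs": {
  "motion": [
    [0,-55,-10,-12,0],
    [0,-105,-50,-12,0],
    [0,-155,-95,-12,0],
    [0,-205,-140,-12,0],
    [0,-255,-190,-12,0],
    [0,-305,-240,-12,0],
    [0,-350,-290,-12,0],
    [0,-400,-345,-12,0],
    [0,-445,-397,-12,0],
    [0,-445,-397,-12,0]
  ]
}}

```text
clock: 2.15
tool_pos: [0.4705, 0.0275, 0.2605]
tool_rot: [0.422, 3.112, 0.0]
contact_force: [0.7, 0.8, -0.4]
grip_width: 1.002
```

Run:
```python
from h import *
info(); p=cams.camera("wrist");save(p,"w1.png");print(np.round(p["camera_matrix"],1).tolist(),np.round(p["cam_to_world"],3).tolist())
for t in ["rail_mid","rail"]:
    for r in cams.spot_point(t,p)[:1]: print(t,{k:np.round(v,4).tolist() if not isinstance(v,str) else v for k,v in r.items()})
```

```text
t 2.15 pos [470.5  27.5 260.5] yangle 74.57 deg zax [ 1.e-03 -1.e-04 -1.e+00] F [ 0.69  0.76 -0.41] T [ 0.029 -0.081 -0.008] w 1.002 q [-0.1   0.17 -0.37  1.03  0.    0.17]
[[309.7, 0.0, 317.1], [0.0, 309.7, 205.1], [0.0, 0.0, 1.0]] [[0.266, 0.918, 0.295, 0.395], [0.964, -0.254, -0.081, 0.049], [0.001, 0.306, -0.952, 0.387], [0.0, 0.0, 0.0, 1.0]]
rail_mid {'centre': [0.5311, 0.0271, 0.0339], 'score': 0.81}
rail {'centre': [0.5291, 0.0216, -0.0026], 'score': 0.78}
```

View pics/w1.png

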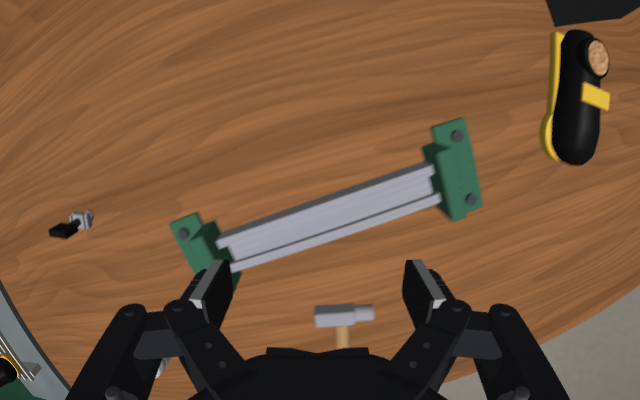

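The wrist picture shows the rail clear from (225, 255) to (438, 185) px between the fingers and the nut at (72, 225). I'll rectify it onto the plane of the rail's top face to measure the yaw and the slot's offset.

```bash
cat >> h.py <<'E'
def fproj(p,X):
    K=np.array(p["camera_matrix"]);T=np.array(p["cam_to_world"])
    c=(np.array(X)-T[:3,3])@T[:3,:3];rho=np.linalg.norm(c[...,:2],axis=-1);th=np.arctan2(rho,c[...,2])
    return np.stack([K[0,2]+K[0,0]*th*c[...,0]/rho,K[1,2]+K[1,1]*th*c[...,1]/rho],-1)
def rect(p,c,yaw,hx,hy,z,res=0.0005):
    "top-down: columns run along local +x (c+x*ex), rows along local +y; yaw = angle of ex"
    xs=np.arange(-hx,hx,res);ys=np.arange(-hy,hy,res);gx,gy=np.meshgrid(xs,ys);e=np.array([np.cos(yaw),np.sin(yaw)]);n=np.array([-e[1],e[0]])
    X=np.stack([c[0]+gx*e[0]+gy*n[0],c[1]+gx*e[1]+gy*n[1],np.full_like(gx,z)],-1)
    u=(fproj(p,X) if p["camera_matrix"][0][0]<320 else np.moveaxis(np.array([[proj(p,x) for x in r] for r in X]),-1,-1)).astype(np.float32)
    return cv2.remap(p["image"],u[...,0],u[...,1],cv2.INTER_CUBIC),xs,ys
E
python3 - <<'E'
from h import *
p=cams.camera("wrist")
rows=[]
for yaw in np.radians(np.arange(-6,6.1,0.5)):
    im,xs,ys=rect(p,[0.530,0.0275],yaw,0.045,0.09,0.0305)
    g=im.astype(float).mean(2).mean(0);rows.append((np.abs(np.diff(g)).max(),(np.diff(g)**2).sum(),np.degrees(yaw)))
print(sorted(rows,key=lambda r:-r[1])[:4])
yaw=np.radians(max(rows,key=lambda r:r[1])[2])
im,xs,ys=rect(p,[0.530,0.0275],yaw,0.045,0.16,0.0305)
g=rect(p,[0.530,0.0275],yaw,0.045,0.09,0.0305)[0].astype(float).mean(2).mean(0)
for a,b in list(zip(xs*1000,g))[::2]: print("%.0f:%.0f"%(a,b),end=" ")
# end plates: greenness along y at x=0
gr=im[:,60:120].astype(float).mean(1);gg=gr[:,1]-gr[:,0]
print();print([ (round(y*1000),round(v)) for y,v in zip(ys,gg)][::8])
cv2.imwrite("pics/r1.png",cv2.resize(im.transpose(1,0,2)[:,:,::-1],None,fx=1.2,fy=2.5))
E
```

```text
[(np.float64(19.932407407407666), np.float64(4597.1984525034295), np.float64(5.0)), (np.float64(19.678703703703803), np.float64(4575.068649691353), np.float64(4.5)), (np.float64(16.164814814814903), np.float64(3518.1784104938215), np.float64(5.5)), (np.float64(15.861111111111057), np.float64(3484.3066915294885), np.float64(4.0))]
-45:106 -44:106 -43:105 -42:104 -41:104 -40:104 -39:105 -38:105 -37:105 -36:103 -35:94 -34:82 -33:76 -32:76 -31:77 -30:77 -29:76 -28:79 -27:104 -26:143 -25:164 -24:167 -23:167 -22:168 -21:168 -20:167 -19:165 -18:164 -17:165 -16:167 -15:167 -14:167 -13:168 -12:167 -11:165 -10:164 -9:164 -8:165 -7:165 -6:164 -5:164 -4:164 -3:164 -2:164 -1:163 0:163 1:164 2:163 3:163 4:164 5:165 6:166 7:163 8:141 9:104 10:83 11:102 12:140 13:163 14:168 15:167 16:166 17:164 18:164 19:164 20:165 21:166 22:165 23:153 24:127 25:106 26:99 27:99 28:99 29:98 30:98 31:98 32:97 33:97 34:97 35:96 36:96 37:97 38:96 39:97 40:97 41:98 42:99 43:100 44:101 
[(-160, 9), (-156, 9), (-152, 9), (-148, 10), (-144, 13), (-140, 13), (-136, 13), (-132, 0), (-128, 1), (-124, 0), (-120, 0), (-116, 1), (-112, 0), (-108, 0), (-104, 1), (-100, 1), (-96, 0), (-92, 1), (-88, 0), (-84, 1), (-80, 0), (-76, 0), (-72, 0), (-68, 1), (-64, 0), (-60, 1), (-56, 1), (-52, 1), (-48, 0), (-44, 0), (-40, 1), (-36, 1), (-32, 1), (-28, 1), (-24, 0), (-20, 0), (-16, 0), (-12, 0), (-8, 1), (-4, 0), (0, 0), (4, 0), (8, 0), (12, 1), (16, 0), (20, 0), (24, 0), (28, 0), (32, 1), (36, 1), (40, 0), (44, 1), (48, 1), (52, 0), (56, 0), (60, 0), (64, 0), (68, 0), (72, 0), (76, 1), (80, 1), (84, 1), (88, 1), (92, 1), (96, 1), (100, 0), (104, 0), (108, 1), (112, 1), (116, 1), (120, 0), (124, 1), (128, 1), (132, 1), (136, 0), (140, 14), (144, 15), (148, 19), (152, 19), (156, 37)]
```

View pics/r1.png

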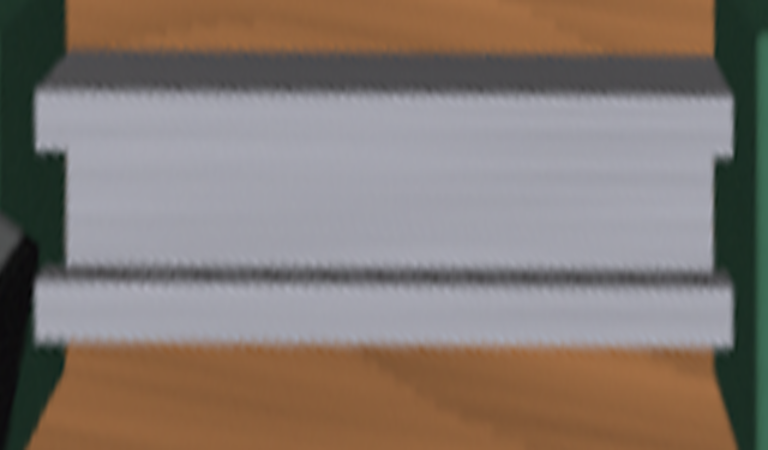

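Rail yaw is about +4.75°. The slot runs from about −14.3 to +11.4 mm, so the slot centre is roughly (0.5287, 0.0274). The end plates confirm the middle along y. On to the nut.

Run:
```python
from h import *
info(); print(delta([0.43,-0.344,0.19]))
```

```text
t 2.35 pos [469.6  29.2 260.1] yangle 74.53 deg zax [-7.e-04  5.e-04 -1.e+00] F [-0.45  0.9  -0.02] T [ 0.023 -0.039  0.007] w 1.002 q [-0.1   0.17 -0.37  1.03  0.    0.17]
[[-61.5, -370.3, 69.9], 'dist 382', 'rows 6.1']
```

Request:
{"fn": "servo_tool", "kwargs": {
  "motion": [
    [0,-10,-60,5,0],
    [0,-20,-120,15,0],
    [0,-30,-180,25,0],
    [0,-40,-240,40,0],
    [0,-50,-300,55,0],
    [0,-60,-350,65,0],
    [0,-61.5,-370.5,70,0],
    [0,-61.5,-370.5,70,0]
  ]
}}

```text
clock: 3.35
tool_pos: [0.4308, -0.343, 0.1898]
tool_rot: [-0.419, -3.113, -0.002]
contact_force: [0.6, 0.5, 0.0]
grip_width: 0.999
```

Run:
```python
from h import *
info(); p=cams.camera("wrist");save(p,"w2.png")
for t in ["nut_handle","nut"]:
    for r in cams.spot_point(t,p)[:1]:
        print(t,np.round(r["centre"],4),r["score"],fproj(p,np.array(r["centre"])))
m=cams.silhouettes("nut_handle",p)
for r in m[:2]:
    M=r["region"];print(r["score"],M.sum(),np.argwhere(M).mean(0)[::-1])
p2=cams.camera("side");r=cams.spot_point("nut_handle",p2)[0];print("side",np.round(r["centre"],4),r["score"])
```

```text
t 3.35 pos [ 430.8 -343.   189.8] yangle 74.66 deg zax [-7.0e-04  1.5e-03 -1.0e+00] F [0.59 0.46 0.03] T [ 0.041 -0.004 -0.05 ] w 0.999 q [-0.81  0.37 -0.28  0.92  0.   -0.54]
nut_handle [ 0.4303 -0.344   0.0685] 0.98 [314.49027263 203.93966558]
nut [ 0.4331 -0.3466  0.0189] 0.85 [313.04669805 192.19967644]
0.58 1862 [314.31203008 198.36573577]
side [ 0.433  -0.3473  0.0665] 0.97
```

View pics/w2.png

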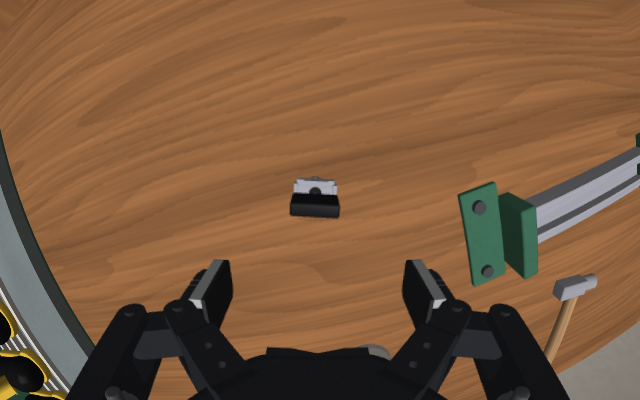

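The nut is at (315, 200) px with its paddle lying along the jaws' direction, so about a quarter turn of roll is needed. I'll measure its yaw from the far top edge of the paddle.

Run:
```python
from h import *
p=cams.camera("wrist")
yaw=np.radians(74.6)
im,xs,ys=rect(p,[0.4303,-0.344],yaw,0.035,0.03,0.084,0.0003)
g=im.astype(int).max(2);M=(g<75).astype(np.uint8)
n,l,st,c=cv2.connectedComponentsWithStats(M);k=1+np.argmax(st[1:,4]);M=l==k
print(st[k]);cols=np.where(M.sum(0)>5)[0];print("x range mm",xs[cols[0]]*1e3,xs[cols[-1]]*1e3)
cc=cols[12:-12]
lo=[ys[np.where(M[:,c])[0].min()] for c in cc];hi=[ys[np.where(M[:,c])[0].max()] for c in cc]
for e in (lo,hi):
    f=np.polyfit(xs[cc],e,1);r=np.array(e)-np.polyval(f,xs[cc]);print("slope deg",np.degrees(np.arctan(f[0])),"off mm",f[1]*1e3,"rms",r.std()*1e3)
cv2.imwrite("pics/r2.png",cv2.resize(im[:,:,::-1],None,fx=3,fy=3))
```

```text
[  50   78  133   85 8429]
x range mm -19.999999999999922 19.300000000000296
slope deg -3.3416937008899863 off mm -5.525991978431169 rms 0.11817596408616338
slope deg -2.697212521171283 off mm 14.39462259567319 rms 2.0250293585798538
```

View pics/r2.png

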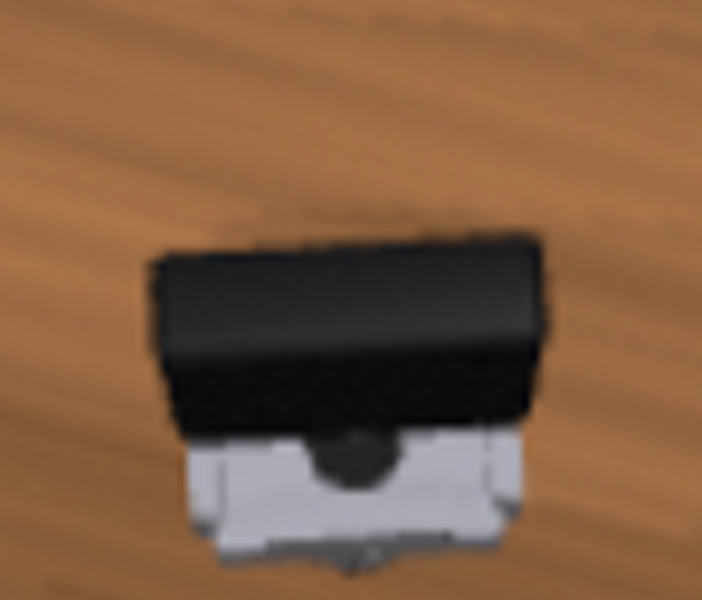

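Request:
{"fn": "servo_tool", "kwargs": {
  "motion": [
    [0,0,0,0,0.18],
    [0,0,0,0,0.36],
    [0,0,0,5,0.54],
    [0,0,0,10,0.72],
    [0,0,0,15,0.9],
    [0,0,0,20,1.08],
    [0,0,0,25,1.26],
    [0,0,0,30,1.44],
    [0,0,0,40,1.62],
    [0,0,0,40,1.628]
  ]
}}

```text
clock: 4.95
tool_pos: [0.4307, -0.3429, 0.1499]
tool_rot: [-2.548, -1.835, 0.0]
contact_force: [-0.2, 0.9, -0.3]
grip_width: 0.999
```

```bash
cat >> h.py <<'E'
def avg(n=8):
    P=[];F=[];V=[]
    for i in range(n):
        cams.camera("side");s=env.read_state();P.append(s["tool_pos"]);V.append(R.from_rotvec(s["tool_rot"]).as_matrix());F.append(s["contact_force"])
    M=R.from_matrix(np.array(V)).mean().as_matrix();P=np.array(P)
    print("avg pos",np.round(P.mean(0)*1e3,2),"sd",np.round(P.std(0)*1e3,2),"yang %.2f"%np.degrees(np.arctan2(M[1,1],M[0,1])),"F",np.round(np.mean(F,0),2),"Fsd",np.round(np.std(F,0),2),"t %.2f w %.3f"%(s["clock"],s["grip_width"]))
    return P.mean(0),M
E
python3 - <<'E'
from h import *
t,M=avg();print(np.round(M.T@(np.array([.4297,-.3442,.066])-t)*1e3,2))
p=cams.camera("wrist");r=cams.spot_point("nut_handle",p)[0];print(np.round(r["centre"],4),r["score"])
E
```

```text
avg pos [ 431.09 -343.71  150.66] sd [0.1  0.22 0.15] yang -18.52 F [-0.03  0.22 -0.1 ] Fsd [0.22 0.55 0.46] t 5.35 w 1.002
[-0.88 -1.2  84.66]
[ 0.4305 -0.3445  0.0677] 0.58
```

Request:
{"fn": "servo_tool", "kwargs": {
  "motion": [
    [0,-1,-1,25,0],
    [0,-1,-1,50,0],
    [0,-1,-1,72,0],
    [0,-1,-1,84.5,0],
    [0,-1,-1,84.5,0],
    [0.5,-1,-1,84.5,0],
    [0.7,-1,-1,84.5,0],
    [1,-1,-1,84.5,0],
    [1,-1,-1,84.5,0],
    [1,-1,-1,84.5,0]
  ],
  "squeeze": 60
}}

```text
clock: 6.7
tool_pos: [0.4297, -0.3445, 0.066]
tool_rot: [2.551, 1.833, 0.0]
contact_force: [0.3, -0.4, 0.5]
grip_width: 0.132
```

Request:
{"fn": "servo_tool", "kwargs": {
  "motion": [
    [1,0,0,0,0],
    [1,0,0,0,0],
    [1,0,0,0,0]
  ]
}}

```text
clock: 7.08
tool_pos: [0.4297, -0.3445, 0.0658]
tool_rot: [2.551, 1.833, -0.0]
contact_force: [-0.1, 0.8, 0.6]
grip_width: 0.129
```

Run:
```python
from h import *
avg(4);info()
p=cams.camera("wrist");save(p,"w3.png");p=cams.camera("side");save(p,"s3.png",(330,220,490,340))
```

```text
avg pos [ 429.7  -344.48   65.83] sd [0.01 0.01 0.01] yang -18.62 F [ 0.12 -0.69  1.11] Fsd [0.32 0.63 0.52] t 7.28 w 0.132
t 7.28 pos [ 429.7 -344.5   65.8] yangle -18.62 deg zax [ 1.e-04 -2.e-04 -1.e+00] F [-0.15 -0.89  0.4 ] T [-0.079  0.009 -0.061] w 0.132 q [-0.81  0.52 -0.42  0.63 -0.    1.09]
```

View pics/w3.png

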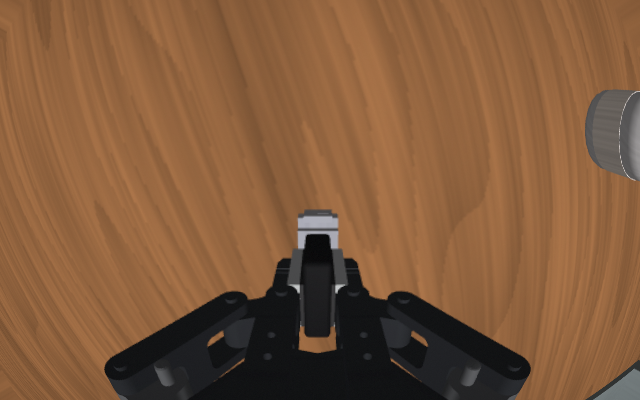

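The paddle sits well centred between the pads (nut top at about (317, 225) px, paddle at (317, 285)). I'll lift and carry it to above the rail, rolling to line it up.

Request:
{"fn": "servo_tool", "kwargs": {
  "motion": [
    [1,0,0,-45,0],
    [1,10,-1,-90,-0.05],
    [1,65,-4,-95,-0.1],
    [1,120,-8,-95,-0.16],
    [1,175,-12,-95,-0.22],
    [1,230,-16,-95,-0.28],
    [1,285,-19,-95,-0.34],
    [1,335,-22,-95,-0.38],
    [1,370,-24,-90,-0.408],
    [1,384,-25,-80,-0.408]
  ]
}}

```text
clock: 8.62
tool_pos: [0.5287, 0.0293, 0.1454]
tool_rot: [-2.125, -2.314, -0.0]
contact_force: [-0.2, -0.2, -0.5]
grip_width: 0.13
```

Request:
{"fn": "servo_tool", "kwargs": {
  "motion": [
    [1,0,0,0,0],
    [1,0,0,13,0],
    [1,0,0,13,0],
    [1,0,0,13,0]
  ]
}}

```text
clock: 9.12
tool_pos: [0.5284, 0.0266, 0.1327]
tool_rot: [-2.129, -2.31, 0.001]
contact_force: [0.0, -0.0, -0.6]
grip_width: 0.132
```

Run:
```python
from h import *
t,M=avg(4)
p=cams.camera("wrist");save(p,"w4.png",(160,60,480,300))
yaw=np.radians(4.75)
for name,lo,hi in (("near",-0.13,-0.06),("near2",-0.06,-0.025)):
    # band of rail at local y in [lo,hi]
    c=np.array([.5287,.0274])+(lo+hi)/2*np.array([-np.sin(yaw),np.cos(yaw)])
    best=max(np.radians(np.arange(3,7,.25)),key=lambda a:(np.diff(rect(p,c,a,.032,(hi-lo)/2,.0305,.00025)[0].astype(float).mean(2).mean(0))**2).sum())
    im,xs,ys=rect(p,c,yaw,.032,(hi-lo)/2,.0305,.00025);g=im.astype(float).mean(2).mean(0)
    print(name,np.degrees(best));print([(round(a*1e3),round(b)) for a,b in zip(xs,g)][::4])
```

```text
avg pos [528.72  26.99 133.04] sd [0.06 0.15 0.07] yang 4.71 F [-0.35  0.35 -1.27] Fsd [0.3  0.29 0.38] t 9.32 w 0.128
near 4.5
[(-32, 19), (-31, 19), (-30, 19), (-29, 19), (-28, 19), (-27, 19), (-26, 21), (-25, 24), (-24, 25), (-23, 25), (-22, 26), (-21, 29), (-20, 33), (-19, 36), (-18, 44), (-17, 64), (-16, 86), (-15, 81), (-14, 73), (-13, 58), (-12, 33), (-11, 22), (-10, 24), (-9, 26), (-8, 27), (-7, 27), (-6, 27), (-5, 27), (-4, 27), (-3, 27), (-2, 27), (-1, 27), (0, 27), (1, 27), (2, 27), (3, 27), (4, 27), (5, 27), (6, 27), (7, 27), (8, 27), (9, 26), (10, 23), (11, 19), (12, 35), (13, 65), (14, 76), (15, 79), (16, 89), (17, 71), (18, 51), (19, 39), (20, 35), (21, 31), (22, 28), (23, 26), (24, 25), (25, 24), (26, 22), (27, 19), (28, 19), (29, 19), (30, 19), (31, 19)]
near2 5.5
[(-32, 65), (-31, 63), (-30, 60), (-29, 56), (-28, 56), (-27, 57), (-26, 62), (-25, 81), (-24, 94), (-23, 102), (-22, 110), (-21, 106), (-20, 93), (-19, 90), (-18, 90), (-17, 89), (-16, 89), (-15, 87), (-14, 77), (-13, 61), (-12, 48), (-11, 40), (-10, 27), (-9, 18), (-8, 18), (-7, 18), (-6, 18), (-5, 18), (-4, 18), (-3, 18), (-2, 18), (-1, 18), (0, 18), (1, 18), (2, 18), (3, 18), (4, 18), (5, 18), (6, 18), (7, 18), (8, 18), (9, 17), (10, 19), (11, 33), (12, 45), (13, 57), (14, 74), (15, 86), (16, 89), (17, 90), (18, 90), (19, 89), (20, 92), (21, 100), (22, 109), (23, 104), (24, 93), (25, 72), (26, 57), (27, 58), (28, 58), (29, 58), (30, 59), (31, 62)]
```

View pics/w4.png

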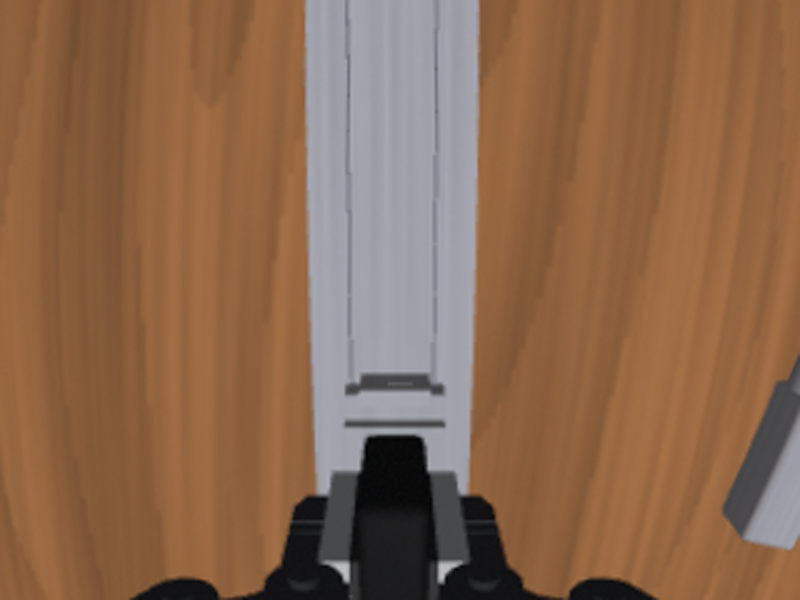

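The view along the rail shows the slot lines at crop x ≈ 352 and 434, and the nut top between 346 and 444 at row 388. It looks centred. I'll measure this on the visible (+y) side.

```bash
cat >> h.py <<'E'
def edges(g,xs,k,n):
    d=np.gradient(cv2.GaussianBlur(g.reshape(1,-1),(0,0),k)[0]);from scipy.signal import find_peaks
    i,_=find_peaks(np.abs(d),height=.3);i=sorted(i,key=lambda j:-abs(d[j]))[:n];return sorted((round(xs[j]*1e3,2),round(d[j],1)) for j in i)
E
cat > m.py <<'E'
from h import *
t,M=avg(3);p=cams.camera("wrist");yaw=np.radians(4.75);e=np.array([-np.sin(yaw),np.cos(yaw)])
def col(c,z,hx,hy,a=yaw):
    im,xs,ys=rect(p,c,a,hx,hy,z,.00025);return im.astype(float).mean(2),xs,ys
for z in (.0305,):
  for s in (.04,.06,.08,.1):
    c=np.array([.5287,.0274])+s*e;g,xs,ys=col(c,z,.034,.008);print("rail y+%.2f"%s,edges(g.mean(0),xs,3,6))
best=[(float((np.diff(col(np.array([.5287,.0274])+.07*e,.0305,.034,.04,np.radians(a))[0].mean(0))**2).sum()),a) for a in np.arange(3,6.6,.25)]
print(sorted(best)[-3:])
zn=t[2]+.002-.038;g,xs,ys=col(t[:2]+.018*e,zn,.02,.001);print("nut (rel tool) across",edges(g.mean(0),xs,2,4))
g,xs,ys=col(t[:2],zn,.004,.03);k=abs(ys-.018)<.012;print("nut along",edges(g.mean(1)[k],ys[k],2,6))
E
python3 m.py
```

```text
avg pos [528.67  27.44 132.98] sd [0.02 0.04 0.03] yang 4.75 F [ 0.06  0.12 -1.29] Fsd [0.19 0.57 0.41] t 9.53 w 0.128
rail y+0.04 [(np.float64(-25.5), np.float64(6.9)), (np.float64(-14.0), np.float64(-3.1)), (np.float64(-12.25), np.float64(3.1)), (np.float64(11.5), np.float64(-2.7)), (np.float64(13.25), np.float64(3.0)), (np.float64(24.75), np.float64(-6.9))]
rail y+0.06 [(np.float64(-25.5), np.float64(6.6)), (np.float64(-14.0), np.float64(-2.7)), (np.float64(-12.0), np.float64(3.1)), (np.float64(11.75), np.float64(-2.6)), (np.float64(13.75), np.float64(3.0)), (np.float64(24.75), np.float64(-6.9))]
rail y+0.08 [(np.float64(-25.5), np.float64(6.8)), (np.float64(-14.25), np.float64(-3.0)), (np.float64(-12.5), np.float64(3.6)), (np.float64(11.75), np.float64(-3.3)), (np.float64(13.5), np.float64(3.2)), (np.float64(24.75), np.float64(-7.2))]
rail y+0.10 [(np.float64(-25.5), np.float64(6.9)), (np.float64(-13.75), np.float64(-3.5)), (np.float64(-12.25), np.float64(3.8)), (np.float64(11.5), np.float64(-2.8)), (np.float64(13.5), np.float64(2.9)), (np.float64(24.75), np.float64(-8.4))]
[(2150.8097016059073, np.float64(5.0)), (2231.10268988716, np.float64(4.5)), (2248.928777126733, np.float64(4.75))]
nut (rel tool) across [(np.float64(-18.0), np.float64(10.7)), (np.float64(8.0), np.float64(-0.6)), (np.float64(11.5), np.float64(0.4)), (np.float64(17.5), np.float64(-10.1))]
nut along [(np.float64(10.25), np.float64(24.5)), (np.float64(12.0), np.float64(-14.7)), (np.float64(13.75), np.float64(13.5)), (np.float64(20.75), np.float64(-14.3)), (np.float64(23.0), np.float64(-1.7)), (np.float64(24.75), np.float64(14.6))]
```

Slot centre is −0.35 mm from the tool along x. The nut sits 0.25 mm towards the camera in the grip and is centred across. I'll go down in stages and watch the force.

Request:
{"fn": "servo_tool", "kwargs": {
  "motion": [
    [1,0,-0.3,15,0],
    [1,0,-0.3,32,0],
    [1,0,-0.3,45,0],
    [1,0,-0.3,50,0],
    [1,0,-0.3,50,0]
  ]
}}

```text
clock: 10.2
tool_pos: [0.528, 0.0275, 0.0824]
tool_rot: [-2.127, -2.311, 0.001]
contact_force: [0.2, -0.1, -1.9]
grip_width: 0.133
```

Request:
{"fn": "servo_tool", "kwargs": {
  "motion": [
    [1,0,0,3,0],
    [1,0,0,6,0],
    [1,0,0,8,0],
    [1,0,0,10,0],
    [1,0,0,10,0]
  ]
}}

```text
clock: 10.82
tool_pos: [0.5281, 0.0275, 0.0726]
tool_rot: [-2.127, -2.311, 0.0]
contact_force: [-0.4, 0.7, -1.0]
grip_width: 0.126
```

Run:
```python
from h import *
t,M=avg(6);print("handle h",t[2]*1e3+2.2-30.5);info()
```

```text
avg pos [528.3   27.47  72.83] sd [0.05 0.01 0.05] yang 4.76 F [ 0.15 -0.32 -1.1 ] Fsd [0.45 0.24 0.58] t 11.12 w 0.129
handle h 44.53265587830602
t 11.12 pos [528.3  27.5  72.9] yangle 4.76 deg zax [ 2.e-04 -0.e+00 -1.e+00] F [ 0.26 -0.13 -1.68] T [ 0.016 -0.023  0.02 ] w 0.129 q [-0.09  0.47 -0.47  0.62 -0.    1.4 ]
```

The nut is in the slot with no lip contact. Next I'll press it below the lips.

Request:
{"fn": "servo_tool", "kwargs": {
  "motion": [
    [1,0,0,3,0],
    [1,0,0,6,0],
    [1,0,0,9,0],
    [1,0,0,12,0],
    [1,0,0,15,0],
    [1,0,0,17,0],
    [1,0,0,18,0],
    [1,0,0,18,0]
  ]
}}

```text
clock: 12.12
tool_pos: [0.5285, 0.0275, 0.0552]
tool_rot: [2.127, 2.311, 0.001]
contact_force: [-1.4, -0.8, 7.3]
grip_width: 0.136
```

Run:
```python
from h import *
t,M=avg(6);print("handle h",t[2]*1e3+2.2-30.5);info()
```

```text
avg pos [528.54  27.46  55.28] sd [0.01 0.01 0.02] yang 4.76 F [-1.39 -0.18  7.46] Fsd [0.46 0.32 0.86] t 12.43 w 0.132
handle h 26.98192036749036
t 12.43 pos [528.5  27.4  55.3] yangle 4.76 deg zax [ 7.e-04 -1.e-04 -1.e+00] F [-1.82  0.33  7.57] T [ 0.035  0.387 -0.011] w 0.132 q [-0.09  0.5  -0.49  0.58 -0.    1.4 ]
```

The spring force matches the depth (handle at 27 mm, about 8.5 N), so the nut is below the lips. Now the quarter turn.

Request:
{"fn": "servo_tool", "kwargs": {
  "motion": [
    [1,0,0,0,-0.16],
    [1,0,0,0,-0.32],
    [1,0,0,0,-0.48],
    [1,0,0,0,-0.64],
    [1,0,0,0,-0.8],
    [1,0,0,0,-0.96],
    [1,0,0,0,-1.12],
    [1,0,0,0,-1.28],
    [1,0,0,0,-1.44],
    [1,0,0,0,-1.571]
  ]
}}

```text
clock: 13.68
tool_pos: [0.529, 0.027, 0.0555]
tool_rot: [-0.137, 3.137, -0.002]
contact_force: [-0.6, -0.7, 7.0]
grip_width: 0.133
```

Run:
```python
from h import *
t,M=avg(6);print("handle h",t[2]*1e3+2.2-30.5);info()
p=cams.camera("wrist");save(p,"w5.png",(160,60,480,300))
yaw=np.radians(4.75);c=np.array([.52835,.0274])
im,xs,ys=rect(p,c,yaw,.04,.05,.0305,.00025)
for a,b in ((-.045,-.025),(.025,.045)):
    k=(ys>a)&(ys<b);print("rail",edges(im[k].astype(float).mean(2).mean(0),xs,3,6))
```

```text
avg pos [529.04  27.02  55.48] sd [0.02 0.01 0.01] yang 94.85 F [-0.87 -0.79  7.28] Fsd [0.34 0.48 0.74] t 13.97 w 0.129
handle h 27.175228065394045
t 13.97 pos [529.   27.   55.5] yangle 94.76 deg zax [ 0.0017 -0.0011 -1.    ] F [-1.15 -0.06  7.87] T [-0.267  0.252 -0.039] w 0.129 q [-0.09  0.5  -0.49  0.58 -0.   -0.17]
rail [(np.float64(-33.5), np.float64(-3.4)), (np.float64(-24.75), np.float64(10.2)), (np.float64(7.25), np.float64(-10.3)), (np.float64(13.25), np.float64(10.3)), (np.float64(25.5), np.float64(-6.9)), (np.float64(29.5), np.float64(-3.3))]
rail [(np.float64(-33.75), np.float64(-3.4)), (np.float64(-25.0), np.float64(10.6)), (np.float64(7.25), np.float64(-10.1)), (np.float64(13.5), np.float64(9.3)), (np.float64(25.75), np.float64(-6.8)), (np.float64(29.5), np.float64(-3.1))]
```

View pics/w5.png

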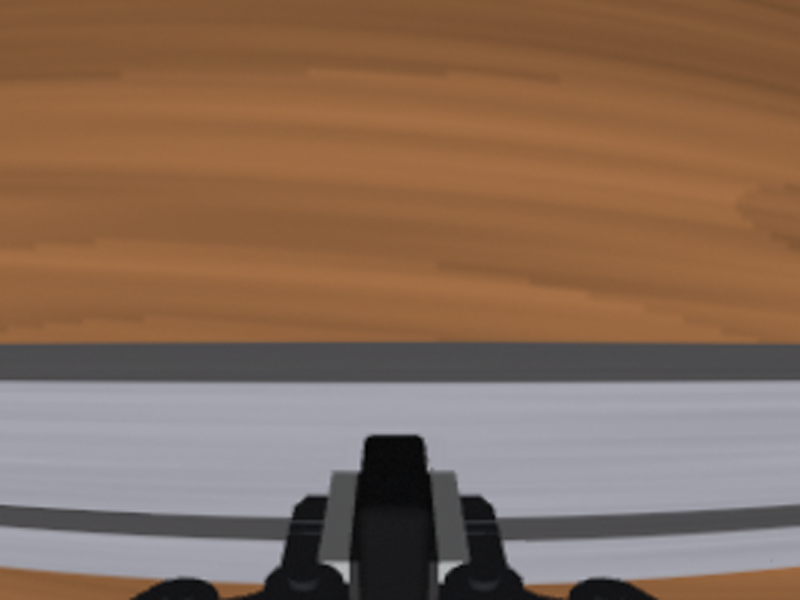

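The nut has turned. The slot centre reads 0.5286 ± 0.0003 and the nut centre about 0.5288, well inside the 1.25 mm groove clearance. Now let it up gently.

Request:
{"fn": "servo_tool", "kwargs": {
  "motion": [
    [1,0,0,-1,0],
    [1,0,0,-2,0],
    [1,0,0,-3,0],
    [1,0,0,-4,0],
    [1,0,0,-5,0],
    [1,0,0,-5,0]
  ]
}}

```text
clock: 14.78
tool_pos: [0.529, 0.027, 0.0603]
tool_rot: [-0.13, 3.137, -0.002]
contact_force: [-0.6, -0.6, 5.0]
grip_width: 0.136
```

Run:
```python
from h import *
t,M=avg(6);print("handle h",t[2]*1e3+2.2-30.5);info()
```

```text
avg pos [529.01  27.01  60.24] sd [0.01 0.01 0.01] yang 94.76 F [-0.26 -1.04  5.56] Fsd [0.31 0.53 0.33] t 15.07 w 0.130
handle h 31.937273562848297
t 15.07 pos [529.   27.   60.2] yangle 94.76 deg zax [ 0.0016 -0.0011 -1.    ] F [-0.22 -1.71  5.01] T [-0.304  0.036 -0.007] w 0.13 q [-0.09  0.49 -0.48  0.59 -0.   -0.17]
```

The nut is at 32 mm and past the jam height, with only spring force, so the grooves have caught the lips. I'll go on up to contact.

Request:
{"fn": "servo_tool", "kwargs": {
  "motion": [
    [1,0,0,-0.7,0],
    [1,0,0,-1.4,0],
    [1,0,0,-2,0],
    [1,0,0,-2.3,0],
    [1,0,0,-2.3,0]
  ]
}}

```text
clock: 15.7
tool_pos: [0.5288, 0.0273, 0.0623]
tool_rot: [-0.13, 3.138, -0.001]
contact_force: [1.5, -1.9, 3.9]
grip_width: 0.13
```

Run:
```python
from h import *
t,M=avg(4);print("handle h",t[2]*1e3+2.2-30.5);info()
```

```text
avg pos [528.56  27.49  62.15] sd [0.06 0.05 0.03] yang 94.76 F [ 1.81 -1.98  3.76] Fsd [0.31 0.39 0.29] t 15.90 w 0.129
handle h 33.85225201380996
t 15.90 pos [528.5  27.5  62.1] yangle 94.77 deg zax [ 4.e-04  2.e-04 -1.e+00] F [ 1.38 -2.12  3.84] T [-0.525 -0.481  0.043] w 0.129 q [-0.09  0.49 -0.48  0.6   0.   -0.17]
```

Request:
{"fn": "servo_tool", "kwargs": {
  "motion": [
    [1,0,0,-0.2,0],
    [1,0,0,-0.4,0],
    [1,0,0,-0.4,0]
  ]
}}

```text
clock: 16.27
tool_pos: [0.5284, 0.0276, 0.0625]
tool_rot: [-0.131, 3.139, 0.0]
contact_force: [2.3, -1.3, 4.1]
grip_width: 0.134
```

Run:
```python
from h import *
t,M=avg(4);print("handle h",t[2]*1e3+2.2-30.5);info()
```

```text
avg pos [528.35  27.6   62.52] sd [0.01 0.02 0.01] yang 94.77 F [ 2.39 -1.    3.61] Fsd [0.77 0.52 0.49] t 16.48 w 0.134
handle h 34.216275427673494
t 16.48 pos [528.4  27.6  62.5] yangle 94.77 deg zax [ 2.e-04  2.e-04 -1.e+00] F [ 3.61 -1.5   3.89] T [-0.306 -0.638 -0.072] w 0.134 q [-0.09  0.49 -0.48  0.6   0.   -0.17]
```

Request:
{"fn": "servo_tool", "kwargs": {
  "motion": [
    [1,-0.3,0,-0.2,0],
    [1,-0.3,0,-0.4,0],
    [1,-0.3,0,-0.4,0]
  ]
}}

```text
clock: 16.85
tool_pos: [0.5284, 0.0276, 0.0626]
tool_rot: [0.131, -3.139, -0.0]
contact_force: [4.1, -0.2, 0.5]
grip_width: 0.13
```

Run:
```python
from h import *
t,M=avg(4);print("handle h",t[2]*1e3+2.2-30.5);info()
```

```text
avg pos [528.37  27.6   62.63] sd [0.01 0.01 0.01] yang 94.77 F [ 2.95 -0.4  -0.42] Fsd [0.7  0.1  0.33] t 17.05 w 0.131
handle h 34.32808939499124
t 17.05 pos [528.4  27.6  62.6] yangle 94.77 deg zax [-5.e-04  2.e-04 -1.e+00] F [ 3.07 -0.45 -0.52] T [-0.193 -0.764  0.006] w 0.131 q [-0.09  0.49 -0.48  0.6   0.   -0.17]
```

Request:
{"fn": "servo_tool", "kwargs": {
  "motion": [
    [1,-0.3,0,-0.2,0],
    [1,-0.3,0,-0.4,0],
    [1,-0.3,0,-0.4,0]
  ]
}}

```text
clock: 17.42
tool_pos: [0.5283, 0.0276, 0.0627]
tool_rot: [0.131, -3.138, -0.0]
contact_force: [3.9, -0.2, -7.0]
grip_width: 0.133
```

Run:
```python
from h import *
t,M=avg(3);print("handle h",t[2]*1e3+2.2-30.5);info()
```

```text
avg pos [528.38  27.59  62.73] sd [0.02 0.   0.01] yang 94.77 F [ 4.18 -0.15 -8.55] Fsd [0.2  0.53 0.93] t 17.57 w 0.132
handle h 34.42665345293695
t 17.57 pos [528.3  27.6  62.7] yangle 94.77 deg zax [-1.1e-03  2.0e-04 -1.0e+00] F [ 3.94  0.52 -9.43] T [-0.189 -1.042 -0.045] w 0.132 q [-0.09  0.49 -0.48  0.6   0.   -0.17]
```

Request:
{"fn": "servo_tool", "kwargs": {
  "motion": [
    [1,-0.4,0,-0.1,0],
    [1,-0.4,0,-0.1,0],
    [1,-0.4,0,-0.1,0],
    [1,-0.4,0,-0.1,0]
  ]
}}

```text
clock: 18.08
tool_pos: [0.5284, 0.0276, 0.0628]
tool_rot: [0.131, -3.137, -0.0]
contact_force: [3.1, 0.0, -16.1]
grip_width: 0.133
```

Run:
```python
from h import *
t,M=avg(10);print("handle h",t[2]*1e3+2.2-30.5);info()
```

```text
avg pos [528.42  27.6   62.8 ] sd [0.02 0.01 0.02] yang 94.77 F [  2.72  -1.05 -18.63] Fsd [0.5  0.45 1.87] t 18.57 w 0.132
handle h 34.49660794712513
t 18.57 pos [528.4  27.6  62.8] yangle 94.77 deg zax [-1.7e-03  1.0e-04 -1.0e+00] F [  2.81  -0.04 -21.31] T [-0.321 -0.6    0.036] w 0.132 q [-0.09  0.49 -0.48  0.6  -0.   -0.17]
```

The force creeps up over time, so the position loop has integral action. I'll ease off at once.

Request:
{"fn": "servo_tool", "kwargs": {
  "motion": [
    [1,0,0,0.8,0],
    [1,0,0,0.8,0]
  ]
}}

```text
clock: 18.82
tool_pos: [0.5285, 0.0276, 0.0627]
tool_rot: [0.131, -3.138, 0.0]
contact_force: [-0.2, -1.0, -12.9]
grip_width: 0.135
```

Run:
```python
from h import *
for i in range(3):
    cams.camera("side");info()
```

```text
t 18.88 pos [528.5  27.6  62.7] yangle 94.77 deg zax [-0.0012 -0.     -1.    ] F [ -1.62  -1.45 -11.36] T [-0.29   0.308  0.022] w 0.13 q [-0.09  0.49 -0.48  0.6  -0.   -0.17]
t 18.93 pos [528.6  27.6  62.7] yangle 94.77 deg zax [-1.1e-03 -1.0e-04 -1.0e+00] F [ -2.19  -0.46 -11.34] T [-0.255  0.413  0.019] w 0.136 q [-0.09  0.49 -0.48  0.6  -0.   -0.17]
t 18.98 pos [528.6  27.6  62.7] yangle 94.77 deg zax [-0.0011 -0.     -1.    ] F [ -2.28  -1.25 -10.88] T [-0.252  0.458 -0.031] w 0.132 q [-0.09  0.49 -0.48  0.6  -0.   -0.17]
```

Request:
{"fn": "servo_tool", "kwargs": {
  "motion": [
    [1,0,0,-0.05,0],
    [1,0,0,-0.05,0],
    [1,0,0,-0.05,0],
    [1,0,0,-0.05,0]
  ]
}}

```text
clock: 19.48
tool_pos: [0.5286, 0.0276, 0.0627]
tool_rot: [0.131, -3.138, -0.0]
contact_force: [-4.9, -1.5, -7.0]
grip_width: 0.135
```

Request:
{"fn": "servo_tool", "kwargs": {
  "motion": [
    [1,0,0,0,0],
    [1,0,0,0,0],
    [1,0,0,0,0],
    [1,0,0,0,0]
  ]
}}

```text
clock: 19.98
tool_pos: [0.5287, 0.0276, 0.0627]
tool_rot: [0.131, -3.138, -0.0]
contact_force: [-5.9, -1.1, -5.8]
grip_width: 0.134
```

Run:
```python
from h import *
t,M=avg(4);print("handle h",t[2]*1e3+2.2-30.5);info()
```

```text
avg pos [528.63  27.6   62.7 ] sd [0.02 0.01 0.01] yang 94.77 F [-5.31 -0.86 -6.99] Fsd [0.33 0.41 0.54] t 20.18 w 0.137
handle h 34.400564994320334
t 20.18 pos [528.6  27.6  62.7] yangle 94.77 deg zax [-0.001  0.    -1.   ] F [-5.13 -1.27 -7.66] T [-0.225  1.147  0.017] w 0.137 q [-0.09  0.49 -0.48  0.6  -0.   -0.17]
```

The pull sagged to about 6–7 N. I'll do a clean hold near 10 N and take the sideways bias off.

Request:
{"fn": "servo_tool", "kwargs": {
  "motion": [
    [1,0.4,0,-0.18,0],
    [1,0.4,0,-0.18,0],
    [1,0.4,0,-0.14,0]
  ]
}}

```text
clock: 20.55
tool_pos: [0.5286, 0.0276, 0.0627]
tool_rot: [0.131, -3.138, -0.0]
contact_force: [-5.0, -0.9, -8.2]
grip_width: 0.132
```

Request:
{"fn": "servo_tool", "kwargs": {
  "motion": [
    [1,0,0,0,0],
    [1,0,0,0,0]
  ]
}}

```text
clock: 20.8
tool_pos: [0.5286, 0.0276, 0.0627]
tool_rot: [0.131, -3.138, -0.0]
contact_force: [-4.9, -0.2, -8.4]
grip_width: 0.133
```

Request:
{"fn": "servo_tool", "kwargs": {
  "motion": [
    [1,0.4,0,-0.12,0],
    [1,0.4,0,-0.12,0],
    [1,0.4,0,-0.08,0]
  ]
}}

```text
clock: 21.18
tool_pos: [0.5285, 0.0276, 0.0627]
tool_rot: [-0.131, 3.139, 0.0]
contact_force: [-2.9, -0.3, -11.6]
grip_width: 0.132
```

Request:
{"fn": "servo_tool", "kwargs": {
  "motion": [
    [1,0,0,0,0],
    [1,0,0,0,0]
  ]
}}

```text
clock: 21.42
tool_pos: [0.5285, 0.0275, 0.0628]
tool_rot: [-0.131, 3.139, 0.0]
contact_force: [-2.0, 0.4, -12.8]
grip_width: 0.133
```

Request:
{"fn": "servo_tool", "kwargs": {
  "motion": [
    [1,0,0,0.18,0],
    [1,0,0,0.18,0],
    [1,0,0,0.15,0]
  ]
}}

```text
clock: 21.8
tool_pos: [0.5285, 0.0276, 0.0627]
tool_rot: [-0.131, 3.139, 0.0]
contact_force: [-2.5, 0.5, -12.2]
grip_width: 0.132
```

Request:
{"fn": "servo_tool", "kwargs": {
  "motion": [
    [1,0,0,0,0],
    [1,0,0,0,0]
  ]
}}

```text
clock: 22.05
tool_pos: [0.5285, 0.0276, 0.0627]
tool_rot: [-0.131, 3.139, 0.0]
contact_force: [-3.1, 0.9, -11.9]
grip_width: 0.13
```

Request:
{"fn": "servo_tool", "kwargs": {
  "motion": [
    [1,0,0,0,0],
    [1,0,0,0,0]
  ]
}}

```text
clock: 22.3
tool_pos: [0.5285, 0.0275, 0.0628]
tool_rot: [-0.131, 3.139, 0.0]
contact_force: [-2.5, 0.5, -10.9]
grip_width: 0.131
```

The pull held at about 11–13 N on the sensor, which includes the nut's own weight of about 1.2 N, for roughly 1.3 s with no movement. Now I'll relax it to neutral and release.

Request:
{"fn": "servo_tool", "kwargs": {
  "motion": [
    [1,0,0,0.5,0],
    [1,0,0,0.5,0],
    [1,0,0,0.5,0],
    [1,0,0,0.5,0]
  ]
}}

```text
clock: 22.8
tool_pos: [0.5287, 0.0275, 0.0627]
tool_rot: [-0.131, 3.138, -0.0]
contact_force: [-5.1, 1.2, -2.6]
grip_width: 0.134
```

Run:
```python
from h import *
t,M=avg(4);print("handle h",t[2]*1e3+2.2-30.5);info()
```

```text
avg pos [528.65  27.51  62.66] sd [0.01 0.   0.02] yang 94.77 F [-5.17  0.8  -2.2 ] Fsd [0.32 0.05 0.64] t 23.00 w 0.130
handle h 34.360124526621206
t 23.00 pos [528.6  27.5  62.6] yangle 94.77 deg zax [ 5.e-04  0.e+00 -1.e+00] F [-5.67  0.71 -2.01] T [0.253 1.12  0.042] w 0.13 q [-0.09  0.49 -0.48  0.6   0.   -0.17]
```

Request:
{"fn": "servo_tool", "kwargs": {
  "motion": [
    [1,0.4,0,0.1,0],
    [1,0.4,0,0.1,0],
    [1,0.4,0,0.1,0],
    [1,0.4,0,0.1,0]
  ]
}}

```text
clock: 23.5
tool_pos: [0.5288, 0.0274, 0.0626]
tool_rot: [-0.131, 3.137, -0.0]
contact_force: [-3.6, 0.6, 2.0]
grip_width: 0.129
```

Run:
```python
from h import *
t,M=avg(2);print("handle h",t[2]*1e3+2.2-30.5);info()
```

```text
avg pos [528.91  27.39  62.61] sd [0.02 0.01 0.  ] yang 94.77 F [-3.3   2.21  2.41] Fsd [0.36 0.54 0.24] t 23.60 w 0.130
handle h 34.314817644851246
t 23.60 pos [528.9  27.4  62.6] yangle 94.77 deg zax [ 1.8e-03 -1.0e-04 -1.0e+00] F [-2.94  2.75  2.65] T [0.316 0.823 0.033] w 0.13 q [-0.09  0.49 -0.48  0.6   0.   -0.17]
```

Request:
{"fn": "servo_tool", "kwargs": {
  "motion": [
    [0.8,0,0,0,0],
    [0.7,0,0,0,0],
    [0.6,0,0,0,0],
    [0.6,0,0,0,0],
    [0.6,0,0,0,0]
  ]
}}

```text
clock: 24.22
tool_pos: [0.5282, 0.0274, 0.0621]
tool_rot: [-0.131, 3.139, -0.0]
contact_force: [0.6, 0.2, 0.9]
grip_width: 0.403
```

Run:
```python
from h import *
t,M=avg(2);info()
```

```text
avg pos [528.08  27.44  62.09] sd [0.01 0.02 0.01] yang 94.77 F [-0.04  0.42  0.31] Fsd [0.35 0.3  0.39] t 24.32 w 0.395
t 24.32 pos [528.1  27.5  62.1] yangle 94.77 deg zax [ 1.e-04 -0.e+00 -1.e+00] F [0.31 0.12 0.7 ] T [-0.032  0.041  0.047] w 0.395 q [-0.09  0.49 -0.48  0.6  -0.   -0.17]
```

Released with no force left on the tool. Going straight up, then a check.

Request:
{"fn": "servo_tool", "kwargs": {
  "motion": [
    [0.6,0,0,-10,0],
    [0.6,0,0,-25,0],
    [0.6,0,0,-50,0],
    [0.6,0,0,-85,0],
    [0.6,0,0,-120,0],
    [0.6,30,0,-130,0],
    [0.6,60,0,-130,0],
    [0.6,60,0,-130,0],
    [0.6,60,0,-130,0]
  ]
}}

```text
clock: 25.45
tool_pos: [0.4693, 0.0224, 0.1931]
tool_rot: [-0.13, 3.136, -0.0]
contact_force: [1.6, 0.1, -0.8]
grip_width: 0.404
```

Run:
```python
from h import *
info();p=cams.camera("wrist")
im=cv2.resize(p["image"][130:330,200:440],None,fx=2.6,fy=2.6,interpolation=cv2.INTER_CUBIC)
q=cams.camera("side");im2=cv2.resize(q["image"][160:310,220:400],(int(180*1.7*0.0)+0 or 306,255),interpolation=cv2.INTER_CUBIC)
cv2.imwrite("pics/w6.png",im[:,:,::-1])
cv2.imwrite("pics/s6.png",cv2.resize(q["image"][150:300,230:410],None,fx=4,fy=4,interpolation=cv2.INTER_CUBIC)[:,:,::-1])
for n,P in (("wrist",p),("side",q)):
    for t in ("nut_handle","nut","rail_mid"):
        for r in cams.spot_point(t,P)[:1]: print(n,t,np.round(r["centre"],4),r["score"])
yaw=np.radians(4.75);c=np.array([.5286,.0274])
# paddle top z: seated 34+16 above rail top
im,xs,ys=rect(p,c,yaw,.04,.03,.0305+.050,.00025);g=im.astype(int).max(2);M=(g<60).astype(np.uint8)
k,l,st,ce=cv2.connectedComponentsWithStats(M);j=1+np.argmax(st[1:,4]);m=l==j;a=np.argwhere(m)
print("x range",xs[a[:,1].min()]*1e3,xs[a[:,1].max()]*1e3,"y range",ys[a[:,0].min()]*1e3,ys[a[:,0].max()]*1e3,st[j,4])
r=np.where(m.sum(0)>5)[0];r=r[10:-10];e=[ys[np.where(m[:,x])[0].min()] for x in r];print("edge slope deg",np.degrees(np.polyfit(xs[r],e,1)[0]))
```

```text
t 25.45 pos [469.3  22.4 193.1] yangle 94.76 deg zax [ 2.4e-03 -2.0e-04 -1.0e+00] F [ 1.61  0.08 -0.82] T [-0.056  0.042 -0.042] w 0.404 q [-0.11  0.23 -0.48  0.86  0.   -0.19]
wrist nut_handle [0.5295 0.0288 0.0629] 0.79
wrist nut [0.5303 0.0292 0.0166] 0.55
wrist rail_mid [0.5312 0.0262 0.0331] 0.66
side nut_handle [0.5317 0.0283 0.0618] 0.65
side nut [0.5307 0.0286 0.0153] 0.85
x range -31.499999999999993 19.750000000000053 y range -4.749999999999977 6.750000000000034 8764
edge slope deg -0.4964286124095517
```

View pics/w6.png

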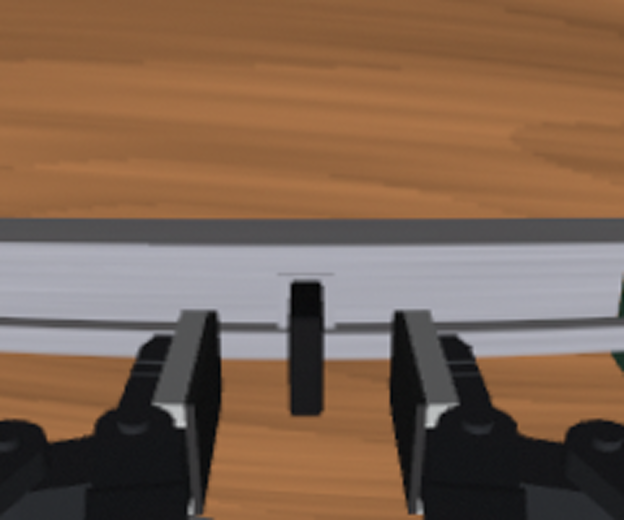

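View pics/s6.png

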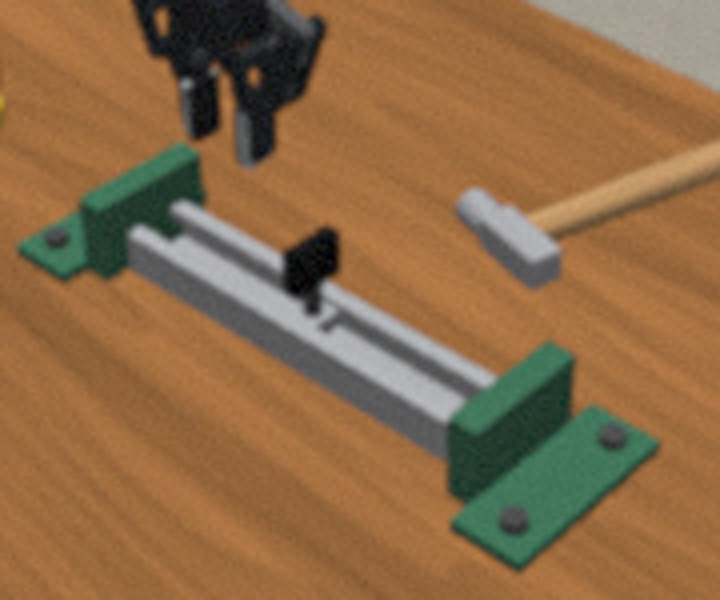

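Both pictures show the nut standing upright across the slot, half-way along the rail, with the jaws clear of it. Handing in.

```bash
python3 -c "
from h import *
env.close_job()"
```

```text
the job is handed in; nothing more can be done
```

The nut is fitted in the rail about half-way between the end plates, and the job is handed in at about 25.6 s. One thing may not meet the gentleness limit: my first pull overshot and the lips may have seen about 25 N.

- **Fit:** I pushed the nut down lengthwise with no sign of it touching the lips. At a handle height of 27 mm, below the lips, I turned it 90°. It came up past the 30 mm jam height without catching and stopped at about 34.3 mm, so both grooves hold the lips.
- **Pull test:** The arm's force kept building while it held position, so the first pull reached about 21 N at the sensor before I eased it off. With the spring's 5 N added and the nut's weight taken off, the two lips together may have carried about 25 N. No bending was seen, but I had no direct way to check. I then did a controlled pull of about 11–13 N at the sensor, roughly 10–11 N net of the nut's weight, for about 1.3 s, and the nut did not move. Sideways force was 2–6 N during these pulls.
- **Last checks:**
  - The wrist and side pictures show the nut upright across the slot, with the gripper clear of it.
  - The far end of the paddle puts the nut within about 0.3 mm of the slot's middle.
  - The networks put the handle 31–32 mm above the rail, against 34.3 mm by the arm, which is within their 4 mm error.
  - The shoe, the hammer and the tin were never touched.

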